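Feed the ring carrier past the spring gate into the measuring nest

TASK

Feed the loaded ring carrier into the measuring nest: with one finger press the gate's thumb bar in towards the rail and hold the gate open while another finger pushes the carrier from behind until its nose is past the gate, then push the carrier on until it rests against the end stop and the gate has sprung shut behind it. Only push with the fingers: do not grip or lift the carrier or the rings, do not force the carrier against a shut gate, keep the rings on their pins and leave the other things on the bench where they are.

Things in the scene. Friction and masses are not known exactly. Their poses are not given: they have to be found in the camera images.
- chute: Feed chute fixed to the bench; origin at bench height, on the centre line, at the gate's stop face. x: feed direction, y: left seen along the feed (the gate's side), z: up. Aluminium base plate; the carrier slides on it 6 mm above the bench. Two steel rails, insides at y = -32 and +32 mm, 6 mm thick, tops 30 mm above the bench; the left one has a gap at x = -4 to 19 mm for the gate.
- chute_mouth (a point): Middle of the chute's open rear end (x = -215 mm in the chute's frame), at the height of the base plate's top. The base plate is 112 mm wide and 6 mm thick.
- chute_end (a point): Centre of the steel end stop's face (x = 147 mm in the chute's frame), 20 mm above the bench; the carrier's nose touches it when home. A magnetic stand 210 mm tall stands about 70 mm beyond it.
- gate (a joint): Gate angle, rad: 0 shut (as at the start), 0.22 fully open; from 0.18 on the carrier can pass. It opens when the thumb bar is pressed in towards the left rail. A spring shuts it when let go (0.11 Nm shut, 0.22 Nm open: 2 N at 110 mm from the pin, 4.5 N at 50 mm), or rests its stop against the side of a carrier in the way.
- gate_pin (a point): The gate's upright hinge pin, outside the left rail (x = -72, y = 42 mm in the chute's frame); point at the pin's top, 46 mm above the bench. The gate is a plain steel bar 6 mm thick, 12 to 34 mm above the bench, bent at the pin: a front arm along the rail to the stop, and a thumb bar reaching 125 mm back.
- gate_bar (a point): Point on the outer face of the thumb bar, 110 mm behind the pin, 23 mm above the bench; moves with the gate. Shut, the bar slants away from the rail at 0.22 rad, its end about 33 mm out; open, it lies along the rail, its outer face parallel to the feed at y = 45 mm in the chute's frame.
- gate_stop (a point): Middle of the face of the gate's square stop that blocks the carrier, 20 mm above the bench; moves with the gate. Shut, the stop fills x = 0 to 14 mm and reaches through the rail's gap into the chute as far as y = 18 mm (chute's frame); the rest of the width is clear.
- carrier: Loose ring carrier, 0.3 to 0.55 kg, standing in the chute before the gate: black plate 128 mm long, 60 wide, 14 thick, front corners chamfered 6 mm, two pins with a ring on each 30 mm ahead of and 26 mm behind its middle, and an upright push plate at its rear. Origin: centre of its underside; x points to the nose (64 mm ahead). Home: origin at x = 83 mm in the chute's frame.
- carrier_rear (a point): On the carrier's rear face (the back of its aluminium push plate, 60 mm wide, 6 thick, top 40 mm above the bench): middle of the width, 26 mm above the bench. When the carrier is home this face is 5 mm beyond the gate's stop.
- seat_ring_1: Steel valve seat ring, 54 mm outside, 12 mm high, lying on the carrier over one of its pins with 2 to 3 mm play. Origin: centre of its underside, 20 mm above the bench.
- seat_ring_3: Steel valve seat ring, 48 mm outside, 10 mm high, lying on the carrier over the other pin with 1 to 2 mm play. Origin: centre of its underside, 20 mm above the bench.
- v_block_1: Bystander: grey steel V-block, 42x45x35 mm. Origin: centre of its underside.
- dial_indicator: Bystander: round dial indicator, 107x57x19 mm, lying flat. Origin: centre of its underside.
- calculator: Bystander: pocket calculator, 118x72x16 mm. Origin: centre of its underside.
- small_tin: Bystander: round tin, 75 mm across, 58 mm high. Origin: centre of its underside.
- gauge_pin_1: Bystander: plain steel pin gauge, 18 mm across, 55 mm high, standing. Origin: centre of its underside.
- steel_beaker: Bystander: steel beaker, 70 mm across, 82 mm high. Origin: centre of its underside.
- screwdriver: Bystander: screwdriver, 201 mm long, lying. Origin: centre of its underside.
- grease_tub: Bystander: white tub, 76 mm across, 58 mm high. Origin: centre of its underside.
Mind the look-alikes: they are no part of the job. Of the things that look like the carrier, the larger one is meant. Leave any brown look-alike of the seat_ring_1 alone.

How it is judged:
On the way, in this order (a step that is already met when the one before it is completed fails the run):
1. a finger holds the gate open while the carrier's nose is pushed past it (value of joint gate above 0.15 rad and contact force between the fingers and gate above 0.3 N and x of carrier in the frame of chute between -0.062 and 0 m), for 0.1 s.
2. the carrier is against the end stop and the gate is shut behind it (x of carrier in the frame of chute above 0.078 m and value of joint gate below 0.04 rad), for 0.2 s.
At the end, for the whole second after the job is handed in: The carrier lies in the chute with its nose within 5 mm of the end stop, at rest, the gate is shut behind it (within 0.04 rad), and both rings lie flat over their pins (all of step 2 and x of carrier in the frame of chute below 0.086 m and linear speed of carrier below 0.01 m/s and ((x of seat_ring_1 in the frame of carrier between 0.024 and 0.036 m and x of seat_ring_3 in the frame of carrier between -0.032 and -0.02 m) or (x of seat_ring_3 in the frame of carrier between 0.024 and 0.036 m and x of seat_ring_1 in the frame of carrier between -0.032 and -0.02 m)) and z of each of seat_ring_1, seat_ring_3 in the frame of carrier below 0.017 m); the robot touches nothing.
It fails at once if the carrier is lifted or tipped (height (world z) of carrier above 0.014 m or angle between carrier's own z axis and vertical above 0.12 rad).
It fails at once if a ring is lifted off its seat on the carrier (more than 6 mm) (z of any of seat_ring_1, seat_ring_3 in the frame of carrier above 0.02 m).
It fails at once if the carrier is forced against the shut gate (over 35 N) (contact force between carrier and gate above 35 N).
It fails at once if another thing on the bench is moved by more than 20 mm (distance of any of v_block_1, dial_indicator, calculator, small_tin, gauge_pin_1, steel_beaker, screwdriver, grease_tub from where it was at the start of the episode above 0.02 m).
It also fails if it takes over 45 s, if anything falls off the work surface, if the arm or the gripper's body presses on something with over 40 N, if the wrist force passes 120 N, or if a joint passes its speed limit or range.

ROBOT

A 7-joint arm with a two-finger parallel gripper is mounted at the origin on a cart in front of the work surface, level with it; the furniture and walls round the work are solid. World frame = base frame: x ahead of the robot, y to its left, z up, the work surface at z = 0. Lengths are in m, angles in rad, forces in N, time in s.
With the tool pointing down it reaches from about 0.425 to 0.925 m from the base axis. Payload 6.8 kg.
Tool frame: the origin (TCP) lies on the centre line of the jaws, within the pads' length; the fingertips stand 19 mm ahead of it and the grasp point (between the pads) is the TCP; z points along the fingers, y is the line along which they close (so a half turn about z gives the same grasp; the last joint's range is limited). The gripper opens to 85 mm and grips with 20 to 120 N. Pads are 22 mm wide; open, the fingers measure 114 mm over their backs; the gripper's body (76 mm by 85 mm) begins 54 mm behind the grasp point. The pads swing forward as they close: fully open they stand 13 mm farther back than shut.
Start: joints at [1.018, 0.477, 0.022, 1.555, -0.011, 1.109, -0.083], TCP at [0.29, -0.609, 0.25] pointing down, gripper open.
Joint ranges: [-2.96, 2.96], [-0.34, 2.1], [-1.41, 1.46], [0.24, 2.44], [-1.37, 4.51], [0.17, 1.92], [-2.96, 2.96]. Speed limits (rad/s): [2.39, 2.39, 3.14, 3.14, 3.14, 3.14, 3.14].

INTERFACE

Orientations are given as a rotation vector (axis times angle).
In Python, from bench import r gives the robot as it stands. The module is installed in compiled form; this text tells all that it offers.
- The arm moves only by the tool arm_command, never from a script. Its argument "rows" is a list of rows, each an object of numbers: "fingers": the opening, from -1 (shut) to 1 (fully open); "x", "y", "z": the shift along the tool's x, y, z in m; "ax", "ay", "az": the turn, a rotation vector about the tool's x, y, z in degrees. In form: [{"fingers": .., "x": .., "y": .., "z": .., "ax": .., "ay": .., "az": ..}, ...]. A call has 1 to 10 rows; each row shifts and turns the commanded pose from where the row before left it, along the tool's axes as they then stand; what a row does not reach is not made up. A row lasts 1/12 s, in which the tool goes at most 41.7 mm and 7.16 degrees, less where a joint would pass 70% of its speed; a pose out of reach is approached as far as the arm can. A call is refused whole if a number of a shift passes 0.0417 or a number of a turn 7.16, either way. A call with a gripper value outside its range is refused whole. The fingers move at their own pace and stop on an object; "grip_force" is the grip in N (left out, the last holds). Time passes only in rows, so rows that do not move let the fingers close. It gives the time, the measured TCP pose, the force, the opening and the grip force at its end, in the units of the state.
- r.get_obs(): the state, without advancing time (a new reading comes with each control period).
- r.grab_frame(name): name is "scene" or "top"; returns a dict with "frame" (480x640x3 uint8, red, green, blue), "depth" (480x640 float32, m along the optical axis (not along the pixel's ray), 0 where there is no reading), "K" (3x3 intrinsics, pixels), "distortion" ([k1, k2, p1, p2, k3] as OpenCV has them; the pictures are not rectified), "world_from_camera" (4x4, takes a point from camera to world coordinates). Camera axes: x right, y down, z forward; pixel columns grow to the right and rows downward; lengths in m; the calibration is good to about 2 mm. A picture is of the moment at which its call begins.
- r.hand_in(): hands the job in; it is judged then, once.
The state is a dict: "clock": time; "joints": joint angles; "qvel": joint speeds; "tau": joint torques, N m; "tcp_pos": TCP position; "orientation": TCP orientation; "contact_force": force on the tool from outside, world axes, zero at the start; "moment": the same for the moment, N m; "grip_width": finger opening in m; "gripper_force": force on a finger pad.
Only numpy, scipy, OpenCV 4.12 (cv2) and the standard library are available. Lean on these libraries where they do the work, as an engineer would, in place of code of your own. Each camera call takes 0.05 s, during which the arm holds its last target. There are 200 camera calls.

## Working session

There is one attempt and no reset: what is moved stays moved. The work goes in short steps, Python scripts to look and compute and a tool call to move; the robot and the scene stay as the last step left them, time stands still between calls to the robot, and variables do not carry over. Pictures are saved under pics/ and viewed, at most 10 in all, crops included, and the job is handed in when it is done.

Besides the shell and the picture viewer there is one more tool, called as name([rows], argument=value, ...), one row to a line, values as JSON. arm_command: Moves the arm, as the interface text tells. Its arguments: {"type":"object","properties":{"rows":{"type":"array"},"grip_force":{"type":"number"}},"required":["rows"]}

```bash
mkdir -p pics
cat > h.py <<'E'
import numpy as np, cv2
from bench import r
def grab(n):
    return r.grab_frame(n)
def pts(f):
    h,w=f['depth'].shape
    uv=np.stack(np.meshgrid(np.arange(w),np.arange(h)),-1).reshape(-1,1,2).astype(np.float64)
    n=cv2.undistortPoints(uv,f['K'],np.array(f['distortion'])).reshape(h,w,2)
    d=f['depth'][...,None]
    c=np.concatenate([n*d,d],-1)
    T=f['world_from_camera']
    return c@T[:3,:3].T+T[:3,3]
def ray(f,u,v,z):
    n=cv2.undistortPoints(np.array([[[u,v]]],float),f['K'],np.array(f['distortion'])).reshape(2)
    T=f['world_from_camera'];d=T[:3,:3]@np.array([n[0],n[1],1]);o=T[:3,3]
    return o+d*(z-o[2])/d[2]
E
python3 - <<'E'
from h import *
for n in('top','scene'):
    f=grab(n);cv2.imwrite(f'pics/{n}0.png',f['frame'][...,::-1]);print(n,f['world_from_camera'].round(3),f['K'].round(1))
    np.savez(f'/tmp/{n}0.npz',**{k:np.array(v) for k,v in f.items()})
print(r.get_obs())
E
```

```text
top [[-0.029 -0.978  0.206  0.16 ]
 [-1.     0.029 -0.004 -0.046]
 [-0.002 -0.206 -0.978  1.578]
 [ 0.     0.     0.     1.   ]] [[583.5   0.  332. ]
 [  0.  583.5 237.8]
 [  0.    0.    1. ]]
scene [[ 0.719 -0.312  0.621 -0.277]
 [-0.695 -0.324  0.642 -0.843]
 [ 0.001 -0.893 -0.45   0.627]
 [ 0.     0.     0.     1.   ]] [[596.8   0.  327.7]
 [  0.  596.8 242.9]
 [  0.    0.    1. ]]
{'clock': 0.1, 'joints': array([ 1.01793117,  0.47770643,  0.02231123,  1.55633801, -0.01151911,
        1.10931797, -0.08307868]), 'qvel': array([ 0.00047886, -0.00121251, -0.00026281, -0.00154658,  0.0009029 ,
        0.00132765, -0.00046043]), 'tau': array([ 3.91117675e-03, -5.97768867e+01,  1.61395703e+00, -2.81954134e+01,
        1.29244136e-02,  5.16170127e-03, -3.43508987e-05]), 'tcp_pos': array([ 0.29021397, -0.60886959,  0.24943584]), 'orientation': array([-3.06266728e+00, -6.92635934e-01,  7.02060171e-04]), 'contact_force': array([-1.12048953, -0.21458133,  0.49498811]), 'moment': array([-0.03584912, -0.0137857 ,  0.01438348]), 'gripper_force': 0.0, 'grip_width': 0.08527385671447313}
```

View pics/top0.png

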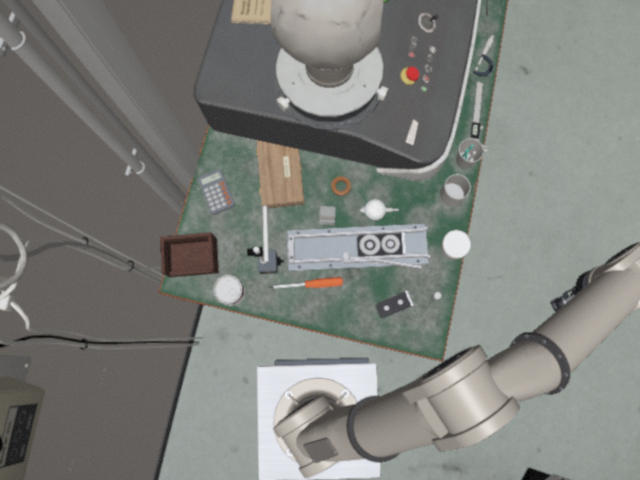

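View pics/scene0.png

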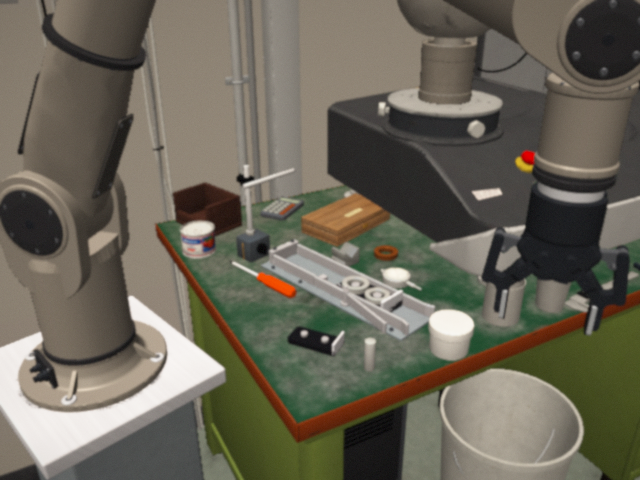

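The top view shows the chute from its mouth on the right (428,245) to the end on the left (288,250). Feed runs along world +y, with the thumb bar on the robot side at about (410,265). I'll zoom in.

Run:
```python
from h import *
f=dict(np.load('/tmp/top0.npz'));c=f['frame'][210:285,275:475,::-1]
cv2.imwrite('pics/c1.png',cv2.resize(c,None,fx=4,fy=4,interpolation=cv2.INTER_CUBIC))
f=dict(np.load('/tmp/scene0.npz'));c=f['frame'][215:375,230:440,::-1]
cv2.imwrite('pics/c2.png',cv2.resize(c,None,fx=3.75,fy=3.75,interpolation=cv2.INTER_CUBIC))
```

```text
(no output)
```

View pics/c1.png

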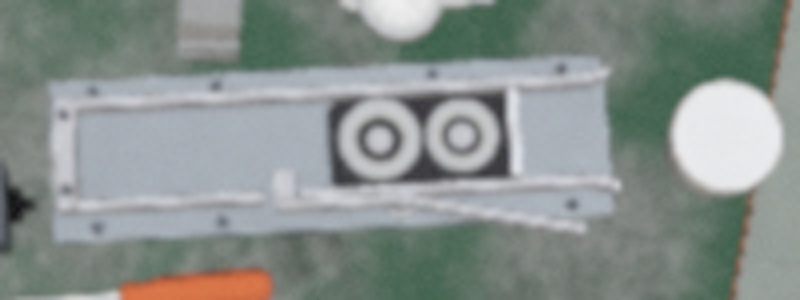

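View pics/c2.png

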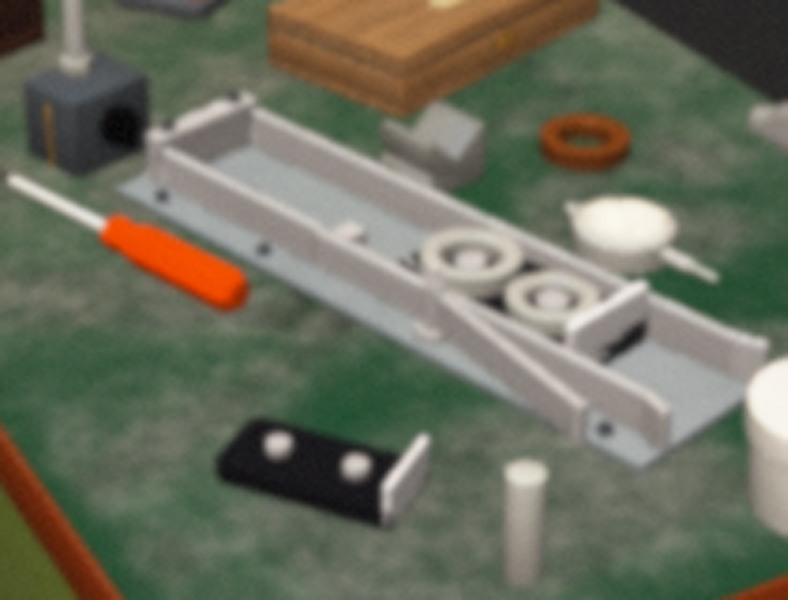

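The top crop shows the plate corners at (50,82), (55,242), (605,57) and (611,213). The push plate is at about x=515, the gate stop at (284,183) and the bar end at (585,230). The scene crop agrees, and also shows the small decoy carrier and the gauge pin on the robot's side.

Run:
```python
from h import *
f=dict(np.load('/tmp/top0.npz'))
def c(u,v,z): return ray(f,275+(u+.5)/4-.5,210+(v+.5)/4-.5,z)
P={'LT':(50,82,.006),'LB':(55,242,.006),'RT':(605,57,.006),'RB':(611,213,.006),
'railRin':(72,108,.03),'railRmouth':(607,73,.03),'railLend':(66,205,.03),'railLmouth':(617,185,.03),
'pushT':(518,90,.04),'pushB':(520,173,.04),'stopc':(284,175,.034),'barend':(585,230,.034),'barmid':(480,212,.034),
'endT':(77,112,.035),'endB':(77,198,.035),'nose':(331,140,.02)}
W={k:c(*v) for k,v in P.items()}
for k,v in W.items():print(k,v.round(4))
X=pts(f)
# depth based: rail tops, base plate
m=(X[...,0]>.38)&(X[...,0]<.56)&(X[...,1]>-.3)&(X[...,1]<.16)
for lo,hi in((.003,.010),(.026,.034),(.036,.045)):
    q=X[m&(X[...,2]>lo)&(X[...,2]<hi)];print(lo,len(q))
# axis from base plate corners
ax=(W['LT']+W['LB']-W['RT']-W['RB'])[:2];print('len',np.linalg.norm(ax)/2,'width',np.linalg.norm(W['LT']-W['LB']),np.linalg.norm(W['RT']-W['RB']))
a=np.arctan2(ax[1],ax[0]);
r1=W['railRin']-W['railRmouth'];r2=W['railLend']-W['railLmouth']
print('ang',a,np.arctan2(r1[1],r1[0]),np.arctan2(r2[1],r2[0]))
e=np.array([np.cos(a),np.sin(a)]);l=np.array([-e[1],e[0]])
mouth=(W['RT']+W['RB'])[:2]/2;O=mouth+.215*e
print('O',O,'a',a)
for k,v in W.items():
    d=v[:2]-O;print(k,(d@e*1000).round(1),(d@l*1000).round(1))
# depth of scene
g=dict(np.load('/tmp/scene0.npz'));Y=pts(g)
for nm,Z in(('top',X),('scene',Y)):
    d=Z[...,:2]-O;cx=d@e;cy=d@l;z=Z[...,2]
    s=(abs(cx)<.23)&(abs(cy)<.09)
    for lab,mm in(('rails',(z>.026)&(z<.033)&(cx>-.2)&(cx<-.1)&(cy<0)&s),('railsL end',(z>.026)&(z<.033)&(cx>.03)&(cx<.13)&(cy>0)&s),('railR end',(z>.026)&(z<.033)&(cx>.03)&(cx<.13)&(cy<0)&s),('push',(z>.036)&(z<.045)&(cx<-.1)&(cx>-.2)&s),('plate',(z<.009)&(z>.003)&s)):
        if mm.any():print(nm,lab,mm.sum(),(cx[mm].mean()*1e3).round(1),(cy[mm].mean()*1e3).round(1),np.percentile(cx[mm]*1e3,[2,98]).round(1),np.percentile(cy[mm]*1e3,[2,98]).round(1),z[mm].mean().round(4))
```

```text
LT [0.5176 0.0712 0.006 ]
LB [0.4057 0.0693 0.006 ]
RT [ 0.5239 -0.3142  0.006 ]
RB [ 0.4141 -0.3115  0.006 ]
railRin [0.4936 0.0547 0.03  ]
railRmouth [ 0.5071 -0.3107  0.03  ]
railLend [0.4269 0.0598 0.03  ]
railLmouth [ 0.4293 -0.3127  0.03  ]
pushT [ 0.4948 -0.2476  0.04  ]
pushB [ 0.4378 -0.2459  0.04  ]
stopc [ 0.4423 -0.0875  0.034 ]
barend [ 0.3986 -0.2884  0.034 ]
barmid [ 0.4131 -0.2182  0.034 ]
endT [0.4896 0.051  0.035 ]
endB [0.4306 0.052  0.035 ]
nose [ 0.4681 -0.1207  0.02  ]
0.003 2794
0.026 1039
0.036 297
len 0.3831447251765699 width 0.11188850865217176 0.1098065134708626
ang 1.5900280727102722 1.6077639260057466 1.5771128815967141
O [ 0.46485695 -0.0978441 ] a 1.5900280727102722
LT 168.0 -55.9
LB 168.3 55.9
RT -217.4 -54.9
RB -212.6 54.9
railRin 151.9 -31.6
railRmouth -213.7 -38.1
railLend 158.3 34.9
railLmouth -214.1 39.7
pushT -150.3 -27.1
pushB -147.5 29.9
stopc 10.8 22.3
barend -189.3 69.9
barmid -119.4 54.1
endT 148.3 -27.6
endB 150.4 31.4
nose -22.9 -2.9
top rails 120 -133.7 -23.8 [-193.2 -101.2] [-39.4  -0.8] 0.0296
top railsL end 63 82.2 37.9 [ 42.7 126.3] [31.2 88.9] 0.0293
top railR end 117 69.3 -54.4 [ 33.7 126.2] [-82.8 -32.5] 0.0297
top push 69 -141.3 17.9 [-183.2 -102.6] [-34.1  68.8] 0.0392
top plate 2671 -2.9 0.3 [-216.   205.2] [-83.   83.5] 0.0056
scene rails 263 -140.0 -24.1 [-197.3 -101.5] [-38.3  -1.2] 0.0293
scene railsL end 130 79.0 36.4 [ 33.2 126.4] [31.7 40.7] 0.0295
scene railR end 166 71.3 -44.0 [ 34.5 127. ] [-76.5 -28.1] 0.0296
scene push 110 -145.5 6.9 [-150.5 -115.4] [-28.2  61.2] 0.0392
scene plate 2242 -24.7 12.5 [-213.6  200.9] [-78.9  61.5] 0.0064
```

arm_command([
  {"fingers": 0.7,"x": 0.027,"y": -0.0245},
  {"fingers": 0.7,"x": 0.027,"y": -0.0245},
  {"fingers": 0.7,"x": 0.027,"y": -0.0245},
  {"fingers": 0.7,"x": 0.027,"y": -0.0245},
  {"fingers": 0.7,"x": 0.027,"y": -0.0245},
  {"fingers": 0.7,"x": 0.027,"y": -0.0245},
  {"fingers": 0.7,"x": 0.027,"y": -0.0245},
  {"fingers": 0.7,"x": 0.027,"y": -0.0245},
  {"fingers": 0.7,"x": 0.027,"y": -0.0245},
  {"fingers": 0.7,"x": 0.027,"y": -0.0245},
])

```text
validation failed for argument at $.ro...
```

arm_command([
  {"fingers": 0.7,"az": -6.56},
  {"fingers": 0.7,"az": -6.56},
  {"fingers": 0.7,"az": -6.56},
  {"fingers": 0.7,"az": -6.56},
  {"fingers": 0.7,"az": -6.56},
  {"fingers": 0.7,"az": -6.56},
  {"fingers": 0.7,"az": -6.56},
  {"fingers": 0.7,"az": -6.56},
  {"fingers": 0.7,"az": -6.56},
  {"fingers": 0.7,"az": -6.56},
])

```text
validation failed for argument at $.ro...
```

```bash
cat >> h.py <<'E'
from scipy.spatial.transform import Rotation as R
A=1.591;O=np.array([.4648,-.0968]);E=np.array([np.cos(A),np.sin(A)]);L=np.array([-E[1],E[0]])
def rep():
    o=r.get_obs();M=R.from_rotvec(o['orientation']).as_matrix();d=o['tcp_pos'][:2]-O
    F=o['contact_force']
    print('t %.2f chute mm x %.1f y %.1f z %.1f | yaw err deg %.2f tilt %s | w %.1f gf %.1f | F feed %.1f left %.1f up %.1f'%(o['clock'],d@E*1e3,d@L*1e3,o['tcp_pos'][2]*1e3,np.degrees(np.arctan2(M[1,0],M[0,0])-A),M[:2,2].round(4),o['grip_width']*1e3,o['gripper_force'],F[:2]@E,F[:2]@L,F[2]))
E
python3 -c "
from h import *
rep()"
```

```text
t 0.10 chute mm x -508.4 y 184.9 z 249.4 | yaw err deg -65.67 tilt [-0.0008  0.0014] | w 85.3 gf 0.0 | F feed -0.2 left 1.1 up 0.5
```

arm_command([
  {"fingers": 0.7,"x": 0.027,"y": -0.0245,"z": 0,"ax": 0,"ay": 0,"az": 0},
  {"fingers": 0.7,"x": 0.027,"y": -0.0245,"z": 0,"ax": 0,"ay": 0,"az": 0},
  {"fingers": 0.7,"x": 0.027,"y": -0.0245,"z": 0,"ax": 0,"ay": 0,"az": 0},
  {"fingers": 0.7,"x": 0.027,"y": -0.0245,"z": 0,"ax": 0,"ay": 0,"az": 0},
  {"fingers": 0.7,"x": 0.027,"y": -0.0245,"z": 0,"ax": 0,"ay": 0,"az": 0},
  {"fingers": 0.7,"x": 0.027,"y": -0.0245,"z": 0,"ax": 0,"ay": 0,"az": 0},
  {"fingers": 0.7,"x": 0.027,"y": -0.0245,"z": 0,"ax": 0,"ay": 0,"az": 0},
  {"fingers": 0.7,"x": 0.027,"y": -0.0245,"z": 0,"ax": 0,"ay": 0,"az": 0},
  {"fingers": 0.7,"x": 0.027,"y": -0.0245,"z": 0,"ax": 0,"ay": 0,"az": 0},
  {"fingers": 0.7,"x": 0.027,"y": -0.0245,"z": 0,"ax": 0,"ay": 0,"az": 0},
])

```text
clock: 0.93
tcp_pos: [0.4288, -0.2702, 0.2501]
orientation: [-3.064, -0.693, 0.001]
contact_force: [1.2, -0.5, -0.2]
grip_width: 0.0727
gripper_force: 0.0
```

arm_command([
  {"fingers": 0.7,"x": 0,"y": 0,"z": 0,"ax": 0,"ay": 0,"az": -6.56},
  {"fingers": 0.7,"x": 0,"y": 0,"z": 0,"ax": 0,"ay": 0,"az": -6.56},
  {"fingers": 0.7,"x": 0,"y": 0,"z": 0,"ax": 0,"ay": 0,"az": -6.56},
  {"fingers": 0.7,"x": 0,"y": 0,"z": 0,"ax": 0,"ay": 0,"az": -6.56},
  {"fingers": 0.7,"x": 0,"y": 0,"z": 0,"ax": 0,"ay": 0,"az": -6.56},
  {"fingers": 0.7,"x": 0,"y": 0,"z": 0,"ax": 0,"ay": 0,"az": -6.56},
  {"fingers": 0.7,"x": 0,"y": 0,"z": 0,"ax": 0,"ay": 0,"az": -6.56},
  {"fingers": 0.7,"x": 0,"y": 0,"z": 0,"ax": 0,"ay": 0,"az": -6.56},
  {"fingers": 0.7,"x": 0,"y": 0,"z": 0,"ax": 0,"ay": 0,"az": -6.56},
  {"fingers": 0.7,"x": 0,"y": 0,"z": 0,"ax": 0,"ay": 0,"az": -6.56},
])

```text
clock: 1.77
tcp_pos: [0.4285, -0.2719, 0.25]
orientation: [-2.193, -2.248, 0.0]
contact_force: [-0.7, -0.1, -0.0]
grip_width: 0.0728
gripper_force: 0.0
```

```bash
python3 -c "
from h import *
rep()"
```

```text
t 1.77 chute mm x -174.3 y 39.9 z 250.0 | yaw err deg 0.25 tilt [-0.0007  0.0004] | w 72.8 gf 0.0 | F feed -0.1 left 0.7 up -0.0
```

arm_command([
  {"fingers": 0.8,"x": 0,"y": 0,"z": 0.035,"ax": 0,"ay": 0,"az": 0},
  {"fingers": 0.8,"x": 0,"y": 0,"z": 0.035,"ax": 0,"ay": 0,"az": 0},
  {"fingers": 0.8,"x": 0,"y": 0,"z": 0.035,"ax": 0,"ay": 0,"az": 0},
  {"fingers": 0.8,"x": 0,"y": 0,"z": 0.035,"ax": 0,"ay": 0,"az": 0},
  {"fingers": 0.8,"x": 0,"y": 0,"z": 0.03,"ax": 0,"ay": 0,"az": 0},
  {"fingers": 0.8,"x": 0,"y": 0,"z": 0,"ax": 0,"ay": 0,"az": 0},
])

```text
clock: 2.27
tcp_pos: [0.4249, -0.27, 0.0751]
orientation: [-2.193, -2.236, 0.004]
contact_force: [0.0, 0.4, 0.1]
grip_width: 0.0766
gripper_force: 0.0
```

Run:
```python
from h import *
rep()
a=grab('scene');b=grab('top')
i=cv2.resize(a['frame'][200:390,230:450,::-1],(450,389));j=cv2.resize(b['frame'][190:300,340:480,::-1],(495,389))
cv2.imwrite('pics/c3.png',cv2.resize(np.hstack([i,j]),None,fx=.84,fy=.84))
```

```text
t 2.27 chute mm x -172.4 y 43.4 z 75.1 | yaw err deg -0.05 tilt [-0.009   0.0051] | w 76.6 gf 0.0 | F feed 0.4 left -0.1 up 0.1
```

View pics/c3.png

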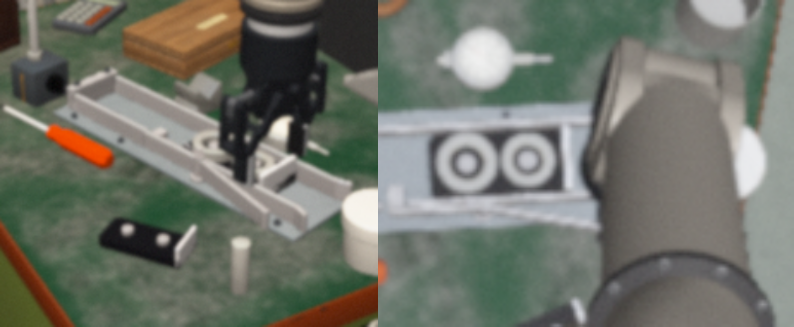

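The scene crop shows the gripper over the chute with its fingertips at about (240,178) and (268,155). I'll check that against the projected positions.

Run:
```python
from h import *
rep()
g=grab('scene');T=np.linalg.inv(g['world_from_camera'])
def pr(cx,cy,z):
    p=np.array([*(O+cx*E+cy*L),z]);q,_=cv2.projectPoints(p.reshape(1,3),cv2.Rodrigues(T[:3,:3])[0],T[:3,3],g['K'],np.array(g['distortion']));u,v=q.ravel();return ((u-230)*450/220*.84).round(0),((v-200)*389/190*.84).round(0)
for n,p in dict(outer=(-.172,.089,.056),inner=(-.172,-.003,.056),pushL=(-.149,.03,.04),barend=(-.19,.07,.034),mouthL=(-.215,.038,.03)).items():print(n,pr(*p))
rep()
```

```text
t 2.37 chute mm x -174.1 y 40.1 z 80.0 | yaw err deg -0.06 tilt [-0.0022  0.0013] | w 76.7 gf 0.0 | F feed 0.1 left -0.6 up 0.7
outer (np.float64(241.0), np.float64(193.0))
inner (np.float64(298.0), np.float64(159.0))
pushL (np.float64(261.0), np.float64(176.0))
barend (np.float64(266.0), np.float64(211.0))
mouthL (np.float64(305.0), np.float64(212.0))
t 2.42 chute mm x -174.6 y 38.9 z 81.3 | yaw err deg -0.07 tilt [ 0.0007 -0.0003] | w 76.7 gf 0.0 | F feed -0.3 left -0.4 up 1.0
```

arm_command([
  {"fingers": 0.8,"x": 0,"y": 0,"z": 0.02,"ax": 0,"ay": 0,"az": 0},
  {"fingers": 0.8,"x": 0,"y": 0,"z": 0.02,"ax": 0,"ay": 0,"az": 0},
  {"fingers": 0.8,"x": 0,"y": 0,"z": 0.012,"ax": 0,"ay": 0,"az": 0},
  {"fingers": 0.8,"x": 0,"y": 0,"z": 0,"ax": 0,"ay": 0,"az": 0},
  {"fingers": 0.8,"x": 0,"y": 0,"z": 0,"ax": 0,"ay": 0,"az": 0},
])

```text
clock: 2.83
tcp_pos: [0.4293, -0.2723, 0.0293]
orientation: [2.2, 2.242, 0.0]
contact_force: [0.1, 0.1, 0.1]
grip_width: 0.0767
gripper_force: 0.0
```

```bash
python3 -c "
from h import *
rep()"
```

```text
t 2.83 chute mm x -174.7 y 39.0 z 29.3 | yaw err deg -0.07 tilt [ 0.0008 -0.0006] | w 76.7 gf 0.0 | F feed 0.1 left -0.1 up 0.1
```

arm_command([
  {"fingers": 0.4,"x": 0,"y": 0.003,"z": 0,"ax": 0,"ay": 0,"az": 0},
  {"fingers": 0.2,"x": 0,"y": 0.003,"z": 0,"ax": 0,"ay": 0,"az": 0},
  {"fingers": 0.0,"x": 0,"y": 0.003,"z": 0,"ax": 0,"ay": 0,"az": 0},
  {"fingers": -0.02,"x": 0,"y": 0.003,"z": 0,"ax": 0,"ay": 0,"az": 0},
  {"fingers": -0.02,"x": 0,"y": 0,"z": 0,"ax": 0,"ay": 0,"az": 0},
  {"fingers": -0.02,"x": 0,"y": 0,"z": 0,"ax": 0,"ay": 0,"az": 0},
  {"fingers": -0.02,"x": 0,"y": 0,"z": 0,"ax": 0,"ay": 0,"az": 0},
])

```text
clock: 3.42
tcp_pos: [0.4406, -0.2718, 0.0283]
orientation: [-2.2, -2.242, 0.0]
contact_force: [-2.3, -0.8, 0.9]
grip_width: 0.0416
gripper_force: 0.8
```

```bash
python3 -c "
from h import *
rep()"
```

```text
t 3.42 chute mm x -174.5 y 27.8 z 28.3 | yaw err deg -0.08 tilt [-0.0003 -0.    ] | w 41.6 gf 0.8 | F feed -0.8 left 2.4 up 0.9
```

arm_command([
  {"fingers": -0.02,"x": 0,"y": 0.002,"z": 0,"ax": 0,"ay": 0,"az": 0},
  {"fingers": -0.02,"x": 0,"y": 0.001,"z": 0,"ax": 0,"ay": 0,"az": 0},
  {"fingers": -0.02,"x": 0,"y": 0,"z": 0,"ax": 0,"ay": 0,"az": 0},
  {"fingers": -0.02,"x": 0,"y": 0,"z": 0,"ax": 0,"ay": 0,"az": 0},
])

```text
clock: 3.75
tcp_pos: [0.4437, -0.2719, 0.0282]
orientation: [-2.2, -2.242, 0.0]
contact_force: [-1.7, -0.5, 0.5]
grip_width: 0.0418
gripper_force: 0.9
```

```bash
python3 -c "
from h import *
rep()"
```

```text
t 3.75 chute mm x -174.6 y 24.6 z 28.2 | yaw err deg -0.08 tilt [-0.0001 -0.0001] | w 41.8 gf 0.9 | F feed -0.5 left 1.7 up 0.5
```

arm_command([
  {"fingers": -0.02,"x": 0,"y": 0.001,"z": 0,"ax": 0,"ay": 0,"az": 0},
  {"fingers": -0.02,"x": 0,"y": 0,"z": 0,"ax": 0,"ay": 0,"az": 0},
  {"fingers": -0.02,"x": 0,"y": 0,"z": 0,"ax": 0,"ay": 0,"az": 0},
])

```text
clock: 4.0
tcp_pos: [0.4447, -0.2718, 0.0283]
orientation: [2.2, 2.242, -0.0]
contact_force: [-1.6, -0.8, 0.4]
grip_width: 0.0419
gripper_force: 1.0
```

Run:
```python
from h import *
rep()
b=grab('top');a=grab('scene')
X=pts(b);d=X[...,:2]-O;cx=d@E;cy=d@L
rep()
i=b['frame'][215:275,285:440,::-1];j=a['frame'][240:330,250:400,::-1]
cv2.imwrite('pics/c4.png',np.vstack([cv2.resize(i,(620,240),interpolation=cv2.INTER_CUBIC),cv2.resize(j,(620,350),interpolation=cv2.INTER_CUBIC)]))
```

```text
t 4.00 chute mm x -174.6 y 23.6 z 28.3 | yaw err deg -0.08 tilt [-0.     -0.0001] | w 41.9 gf 1.0 | F feed -0.8 left 1.6 up 0.4
t 4.10 chute mm x -174.5 y 23.7 z 28.2 | yaw err deg -0.08 tilt [-0.0001 -0.    ] | w 41.7 gf 1.0 | F feed -1.9 left 1.5 up -0.4
```

View pics/c4.png

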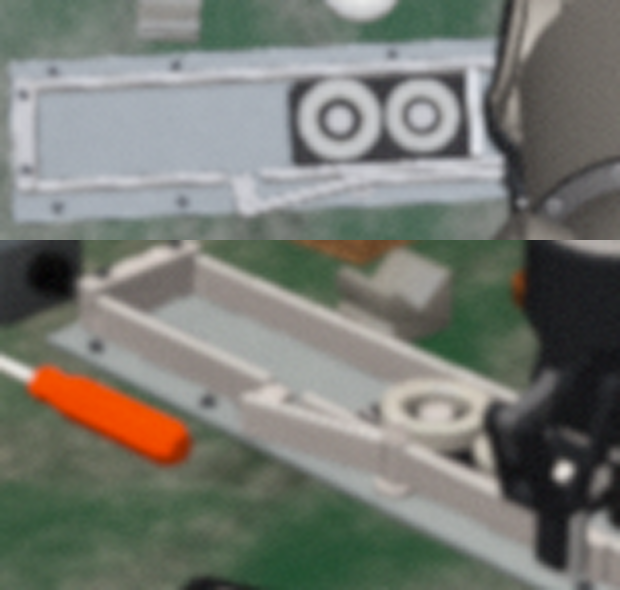

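The gate's stop at (245,195) in the upper crop has swung clear of the rail. Now I'll push forward.

arm_command([
  {"fingers": -0.02,"x": 0.005,"y": 0.0005,"z": 0,"ax": 0,"ay": 0,"az": 0},
  {"fingers": -0.02,"x": 0.005,"y": 0,"z": 0,"ax": 0,"ay": 0,"az": 0},
  {"fingers": -0.02,"x": 0.005,"y": 0,"z": 0,"ax": 0,"ay": 0,"az": 0},
  {"fingers": -0.02,"x": 0.005,"y": 0,"z": 0,"ax": 0,"ay": 0,"az": 0},
  {"fingers": -0.02,"x": 0,"y": 0,"z": 0,"ax": 0,"ay": 0,"az": 0},
])

```text
clock: 4.52
tcp_pos: [0.4447, -0.2504, 0.0283]
orientation: [-2.199, -2.243, -0.0]
contact_force: [-1.6, -0.2, -0.1]
grip_width: 0.0422
gripper_force: 1.6
```

```bash
python3 -c "
from h import *
rep()"
```

```text
t 4.52 chute mm x -153.2 y 23.2 z 28.3 | yaw err deg -0.01 tilt [-0.0005  0.0005] | w 42.2 gf 1.6 | F feed -0.2 left 1.6 up -0.1
```

arm_command([
  {"fingers": -0.02,"x": 0.005,"y": 0,"z": 0,"ax": 0,"ay": 0,"az": 0},
  {"fingers": -0.02,"x": 0.005,"y": 0,"z": 0,"ax": 0,"ay": 0,"az": 0},
  {"fingers": -0.02,"x": 0.005,"y": 0,"z": 0,"ax": 0,"ay": 0,"az": 0},
])

```text
clock: 4.77
tcp_pos: [0.4443, -0.2371, 0.0283]
orientation: [2.201, 2.241, -0.001]
contact_force: [-3.0, -5.3, -0.7]
grip_width: 0.0416
gripper_force: 2.8
```

```bash
cat >> h.py <<'E'
def push():
    # carrier nose: boundary of black plate on centreline strip, top view at z=.02
    b=grab('top');g=b['frame'].astype(int).sum(-1)
    T=np.linalg.inv(b['world_from_camera'])
    xs=np.arange(-.16,.14,.001);out=[]
    for cy in(-.027,-.025,-.023,):
        P=np.array([[*(O+x*E+cy*L),.02] for x in xs])
        q,_=cv2.projectPoints(P,cv2.Rodrigues(T[:3,:3])[0],T[:3,3],b['K'],np.array(b['distortion']))
        v=cv2.remap(g.astype(np.float32),q[:,:,0].astype(np.float32),q[:,:,1].astype(np.float32),cv2.INTER_LINEAR).ravel()
        dk=np.where(v<270)[0];out.append((round(xs[dk[0]]*1e3),round(xs[dk[-1]]*1e3)) if len(dk) else None)
    print('black span (mm)',out);return b
E
python3 -c "
from h import *
rep();push()"
```

```text
t 4.77 chute mm x -139.8 y 23.3 z 28.3 | yaw err deg -0.12 tilt [-0.0003 -0.0007] | w 41.6 gf 2.8 | F feed -5.2 left 3.1 up -0.7
black span (mm) [(-160, -8), (-160, -6), (-156, -5)]
```

arm_command([
  {"fingers": -0.02,"x": 0.004,"y": 0.0003,"z": 0,"ax": 0,"ay": 0,"az": 0},
  {"fingers": -0.02,"x": 0.004,"y": 0,"z": 0,"ax": 0,"ay": 0,"az": 0},
  {"fingers": -0.02,"x": 0.003,"y": 0,"z": 0,"ax": 0,"ay": 0,"az": 0},
])

```text
clock: 5.07
tcp_pos: [0.4442, -0.2263, 0.0283]
orientation: [2.201, 2.241, -0.002]
contact_force: [-2.9, -5.6, -0.7]
grip_width: 0.0417
gripper_force: 3.2
```

Run:
```python
from h import *
rep();b=push()
cv2.imwrite('pics/c5.png',cv2.resize(b['frame'][215:275,285:440,::-1],(620,240),interpolation=cv2.INTER_CUBIC))
```

```text
t 5.07 chute mm x -129.0 y 23.2 z 28.3 | yaw err deg -0.12 tilt [-0.0006 -0.0008] | w 41.7 gf 3.2 | F feed -5.5 left 3.0 up -0.7
black span (mm) [(-143, 4), (-143, 5), (-144, 6)]
```

View pics/c5.png

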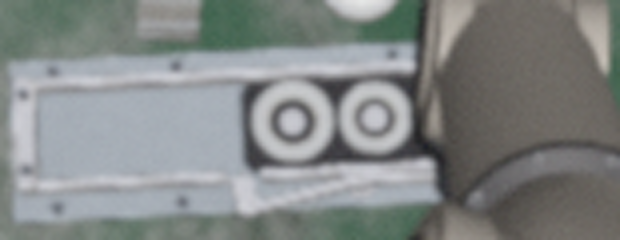

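The nose at (245,120) is just passing the stop at (243,195), and the gate is still open. I'll carry on.

arm_command([
  {"fingers": -0.02,"x": 0.004,"y": 0.0003,"z": 0,"ax": 0,"ay": 0,"az": 0},
  {"fingers": -0.02,"x": 0.004,"y": 0,"z": 0,"ax": 0,"ay": 0,"az": 0},
  {"fingers": -0.02,"x": 0.004,"y": 0,"z": 0,"ax": 0,"ay": 0,"az": 0},
  {"fingers": -0.02,"x": 0.004,"y": 0,"z": 0,"ax": 0,"ay": 0,"az": 0},
  {"fingers": -0.02,"x": 0,"y": 0,"z": 0,"ax": 0,"ay": 0,"az": 0},
  {"fingers": -0.02,"x": 0,"y": 0,"z": 0,"ax": 0,"ay": 0,"az": 0},
])

```text
clock: 5.62
tcp_pos: [0.4438, -0.21, 0.0283]
orientation: [-2.2, -2.241, 0.002]
contact_force: [-4.1, -4.1, 1.2]
grip_width: 0.0419
gripper_force: 3.3
```

```bash
python3 -c "
from h import *
rep();push()"
```

```text
t 5.62 chute mm x -112.7 y 23.2 z 28.3 | yaw err deg -0.11 tilt [-0.0015 -0.0003] | w 41.9 gf 3.3 | F feed -4.0 left 4.2 up 1.2
black span (mm) [(-124, 21), (-122, 22), (-123, 23)]
```

arm_command([
  {"fingers": -0.02,"x": -0.004,"y": 0,"z": 0,"ax": 0,"ay": 0,"az": 0},
  {"fingers": 0.1,"x": -0.003,"y": -0.003,"z": 0,"ax": 0,"ay": 0,"az": 0},
  {"fingers": 0.3,"x": 0,"y": -0.003,"z": 0,"ax": 0,"ay": 0,"az": 0},
  {"fingers": 0.4,"x": 0,"y": -0.003,"z": 0,"ax": 0,"ay": 0,"az": 0},
  {"fingers": 0.4,"x": 0,"y": 0,"z": 0,"ax": 0,"ay": 0,"az": 0},
  {"fingers": 0.4,"x": 0,"y": 0,"z": -0.02,"ax": 0,"ay": 0,"az": 0},
  {"fingers": 0.4,"x": 0,"y": 0,"z": -0.03,"ax": 0,"ay": 0,"az": 0},
  {"fingers": 0.4,"x": 0,"y": 0,"z": -0.02,"ax": 0,"ay": 0,"az": 0},
  {"fingers": -1,"x": -0.01,"y": 0.019,"z": 0,"ax": 0,"ay": 0,"az": 0},
  {"fingers": -1,"x": -0.01,"y": 0.019,"z": 0,"ax": 0,"ay": 0,"az": 0},
])

```text
clock: 6.5
tcp_pos: [0.4753, -0.2365, 0.1002]
orientation: [2.198, 2.24, 0.002]
contact_force: [-0.3, 0.4, -0.9]
grip_width: 0.0366
gripper_force: 0.0
```

arm_command([
  {"fingers": -1,"x": 0,"y": 0,"z": 0,"ax": 0,"ay": 0,"az": 0},
  {"fingers": -1,"x": 0,"y": 0,"z": 0,"ax": 0,"ay": 0,"az": 0},
  {"fingers": -1,"x": 0,"y": 0,"z": 0,"ax": 0,"ay": 0,"az": 0},
  {"fingers": -1,"x": 0,"y": 0,"z": 0,"ax": 0,"ay": 0,"az": 0},
  {"fingers": -1,"x": 0,"y": 0,"z": 0,"ax": 0,"ay": 0,"az": 0},
  {"fingers": -1,"x": 0,"y": 0,"z": 0,"ax": 0,"ay": 0,"az": 0},
])

```text
clock: 7.0
tcp_pos: [0.4736, -0.2358, 0.0982]
orientation: [-2.2, -2.242, 0.0]
contact_force: [0.9, 0.0, 0.4]
grip_width: 0.0001
gripper_force: 0.0
```

Run:
```python
from h import *
rep();b=push()
a=grab('scene')
i=b['frame'][215:275,285:440,::-1];j=a['frame'][220:340,240:430,::-1]
cv2.imwrite('pics/c6.png',np.vstack([cv2.resize(i,(560,217),interpolation=cv2.INTER_CUBIC),cv2.resize(j,(560,354),interpolation=cv2.INTER_CUBIC)]))
```

```text
t 7.00 chute mm x -139.2 y -6.0 z 98.2 | yaw err deg -0.06 tilt [-0.0006  0.0002] | w 0.1 gf 0.0 | F feed 0.0 left -0.9 up 0.4
black span (mm) [(-149, 21), (-150, 22), (-150, 23)]
```

View pics/c6.png

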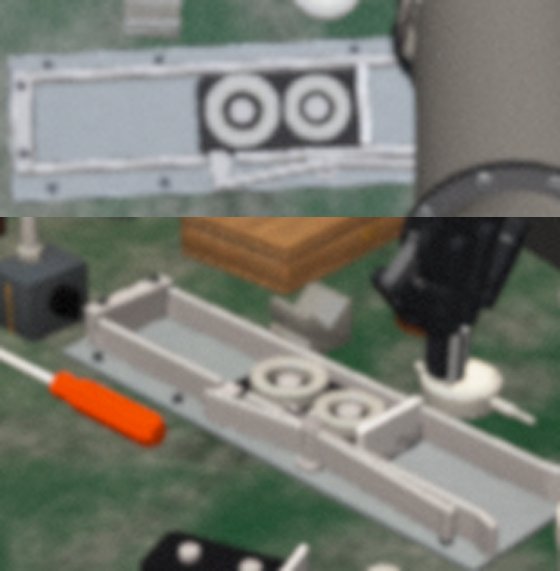

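The nose at (200,110) is past the stop at (220,165), which rests against the carrier's side, and the rings are on their pins. Next I'll descend with the fingers shut.

arm_command([
  {"fingers": -1,"x": 0,"y": 0,"z": 0.025,"ax": 0,"ay": 0,"az": 0},
  {"fingers": -1,"x": 0,"y": 0,"z": 0.025,"ax": 0,"ay": 0,"az": 0},
  {"fingers": -1,"x": 0,"y": 0,"z": 0.016,"ax": 0,"ay": 0,"az": 0},
  {"fingers": -1,"x": 0,"y": 0,"z": 0,"ax": 0,"ay": 0,"az": 0},
  {"fingers": -1,"x": 0.01,"y": 0,"z": 0,"ax": 0,"ay": 0,"az": 0},
  {"fingers": -1,"x": 0.008,"y": 0,"z": 0,"ax": 0,"ay": 0,"az": 0},
  {"fingers": -1,"x": 0.005,"y": 0,"z": 0,"ax": 0,"ay": 0,"az": 0},
  {"fingers": -1,"x": 0.005,"y": 0,"z": 0,"ax": 0,"ay": 0,"az": 0},
  {"fingers": -1,"x": 0.005,"y": 0,"z": 0,"ax": 0,"ay": 0,"az": 0},
  {"fingers": -1,"x": 0.005,"y": 0,"z": 0,"ax": 0,"ay": 0,"az": 0},
])

```text
clock: 7.93
tcp_pos: [0.4747, -0.1996, 0.0335]
orientation: [2.199, 2.238, 0.0]
contact_force: [0.7, -6.2, 0.9]
grip_width: -0.0
gripper_force: 3.0
```

```bash
python3 -c "
from h import *
rep();push()"
```

```text
t 7.93 chute mm x -103.0 y -7.8 z 33.5 | yaw err deg -0.14 tilt [ 0.0032 -0.0027] | w -0.0 gf 3.0 | F feed -6.2 left -0.6 up 0.9
black span (mm) [(-110, 31), (-111, 32), (-110, 32)]
```

arm_command([
  {"fingers": -1,"x": 0.006,"y": 0,"z": 0,"ax": 0,"ay": 0,"az": 0},
  {"fingers": -1,"x": 0.006,"y": 0,"z": 0,"ax": 0,"ay": 0,"az": 0},
  {"fingers": -1,"x": 0.006,"y": 0,"z": 0,"ax": 0,"ay": 0,"az": 0},
  {"fingers": -1,"x": 0.006,"y": 0,"z": 0,"ax": 0,"ay": 0,"az": 0},
  {"fingers": -1,"x": 0.006,"y": 0,"z": 0,"ax": 0,"ay": 0,"az": 0},
  {"fingers": -1,"x": 0.006,"y": 0,"z": 0,"ax": 0,"ay": 0,"az": 0},
  {"fingers": -1,"x": 0.006,"y": 0,"z": 0,"ax": 0,"ay": 0,"az": 0},
  {"fingers": -1,"x": 0.006,"y": 0,"z": 0,"ax": 0,"ay": 0,"az": 0},
  {"fingers": -1,"x": 0.006,"y": 0,"z": 0,"ax": 0,"ay": 0,"az": 0},
  {"fingers": -1,"x": 0.006,"y": 0,"z": 0,"ax": 0,"ay": 0,"az": 0},
])

```text
clock: 8.82
tcp_pos: [0.4741, -0.1396, 0.0335]
orientation: [2.199, 2.238, 0.002]
contact_force: [3.9, -6.6, 1.2]
grip_width: -0.0002
gripper_force: 3.0
```

```bash
python3 -c "
from h import *
rep();push()"
```

```text
t 8.82 chute mm x -42.9 y -8.4 z 33.5 | yaw err deg -0.16 tilt [ 0.004  -0.0021] | w -0.2 gf 3.0 | F feed -6.7 left -3.7 up 1.2
black span (mm) [(-119, 91), (-141, 91), (-146, 92)]
```

arm_command([
  {"fingers": -1,"x": 0.006,"y": 0,"z": 0,"ax": 0,"ay": 0,"az": 0},
  {"fingers": -1,"x": 0.006,"y": 0,"z": 0,"ax": 0,"ay": 0,"az": 0},
  {"fingers": -1,"x": 0.006,"y": 0,"z": 0,"ax": 0,"ay": 0,"az": 0},
  {"fingers": -1,"x": 0.006,"y": 0,"z": 0,"ax": 0,"ay": 0,"az": 0},
  {"fingers": -1,"x": 0.006,"y": 0,"z": 0,"ax": 0,"ay": 0,"az": 0},
  {"fingers": -1,"x": 0.006,"y": 0,"z": 0,"ax": 0,"ay": 0,"az": 0},
  {"fingers": -1,"x": 0.005,"y": 0,"z": 0,"ax": 0,"ay": 0,"az": 0},
  {"fingers": -1,"x": 0.004,"y": 0,"z": 0,"ax": 0,"ay": 0,"az": 0},
  {"fingers": -1,"x": 0.003,"y": 0,"z": 0,"ax": 0,"ay": 0,"az": 0},
])

```text
clock: 9.62
tcp_pos: [0.4731, -0.0915, 0.0334]
orientation: [2.199, 2.238, 0.002]
contact_force: [2.6, -6.9, 4.2]
grip_width: 0.0001
gripper_force: 3.6
```

```bash
python3 -c "
from h import *
rep();push()"
```

```text
t 9.62 chute mm x 5.1 y -8.4 z 33.4 | yaw err deg -0.14 tilt [ 0.0034 -0.0018] | w 0.1 gf 3.6 | F feed -6.9 left -2.4 up 4.2
black span (mm) [(-97, 91), (-97, 137), (-99, 139)]
```

Slow from here until the force rises at the stop.

arm_command([
  {"fingers": -1,"x": 0.002,"y": 0,"z": 0,"ax": 0,"ay": 0,"az": 0},
  {"fingers": -1,"x": 0.002,"y": 0,"z": 0,"ax": 0,"ay": 0,"az": 0},
  {"fingers": -1,"x": 0.001,"y": 0,"z": 0,"ax": 0,"ay": 0,"az": 0},
  {"fingers": -1,"x": 0.001,"y": 0,"z": 0,"ax": 0,"ay": 0,"az": 0},
  {"fingers": -1,"x": 0,"y": 0,"z": 0,"ax": 0,"ay": 0,"az": 0},
])

```text
clock: 10.08
tcp_pos: [0.4724, -0.0863, 0.0334]
orientation: [2.2, 2.238, -0.0]
contact_force: [1.5, -7.1, 5.1]
grip_width: -0.0
gripper_force: 4.0
```

```bash
python3 -c "
from h import *
rep()"
```

```text
t 10.08 chute mm x 10.4 y -7.8 z 33.4 | yaw err deg -0.18 tilt [ 0.0023 -0.0024] | w -0.0 gf 4.0 | F feed -7.1 left -1.4 up 5.1
```

arm_command([
  {"fingers": -1,"x": 0.001,"y": 0,"z": 0,"ax": 0,"ay": 0,"az": 0},
  {"fingers": -1,"x": 0.001,"y": 0,"z": 0,"ax": 0,"ay": 0,"az": 0},
  {"fingers": -1,"x": 0.001,"y": 0,"z": 0,"ax": 0,"ay": 0,"az": 0},
  {"fingers": -1,"x": 0,"y": 0,"z": 0,"ax": 0,"ay": 0,"az": 0},
])

```text
clock: 10.42
tcp_pos: [0.4722, -0.0861, 0.0334]
orientation: [2.202, 2.234, -0.003]
contact_force: [1.8, -15.7, 5.2]
grip_width: 0.0001
gripper_force: 8.0
```

```bash
python3 -c "
from h import *
rep();push()"
```

```text
t 10.42 chute mm x 10.6 y -7.6 z 33.4 | yaw err deg -0.32 tilt [ 0.0022 -0.0051] | w 0.1 gf 8.0 | F feed -15.7 left -1.5 up 5.2
black span (mm) [(-90, 96), (-91, 140), (-92, 140)]
```

The force rose to 16 N with no further travel, so the carrier is on the stop. I'll back off and lift.

arm_command([
  {"fingers": -1,"x": -0.006,"y": 0,"z": 0,"ax": 0,"ay": 0,"az": 0},
  {"fingers": -1,"x": -0.01,"y": 0,"z": 0,"ax": 0,"ay": 0,"az": 0},
  {"fingers": -1,"x": -0.02,"y": 0,"z": 0,"ax": 0,"ay": 0,"az": 0},
  {"fingers": -1,"x": -0.02,"y": 0,"z": 0,"ax": 0,"ay": 0,"az": 0},
  {"fingers": -1,"x": 0,"y": 0,"z": -0.03,"ax": 0,"ay": 0,"az": 0},
  {"fingers": -1,"x": 0,"y": 0,"z": -0.035,"ax": 0,"ay": 0,"az": 0},
  {"fingers": -1,"x": -0.035,"y": 0,"z": -0.02,"ax": 0,"ay": 0,"az": 0},
  {"fingers": -1,"x": -0.035,"y": 0,"z": -0.02,"ax": 0,"ay": 0,"az": 0},
  {"fingers": -1,"x": -0.035,"y": 0,"z": 0,"ax": 0,"ay": 0,"az": 0},
  {"fingers": -1,"x": 0,"y": 0,"z": 0,"ax": 0,"ay": 0,"az": 0},
])

```text
clock: 11.3
tcp_pos: [0.4738, -0.2501, 0.1389]
orientation: [2.206, 2.229, -0.002]
contact_force: [0.6, -0.4, -0.3]
grip_width: -0.0001
gripper_force: 0.0
```

Run:
```python
from h import *
rep();b=push()
a=grab('scene')
i=b['frame'][215:275,285:440,::-1];j=a['frame'][220:340,240:430,::-1]
cv2.imwrite('pics/c7.png',np.vstack([cv2.resize(i,(560,217),interpolation=cv2.INTER_CUBIC),cv2.resize(j,(560,354),interpolation=cv2.INTER_CUBIC)]))
```

```text
t 11.30 chute mm x -153.5 y -5.9 z 138.9 | yaw err deg -0.57 tilt [ 0.0028 -0.0044] | w -0.1 gf 0.0 | F feed -0.4 left -0.6 up -0.3
black span (mm) [(-160, 96), (-160, 140), (-160, 140)]
```

View pics/c7.png

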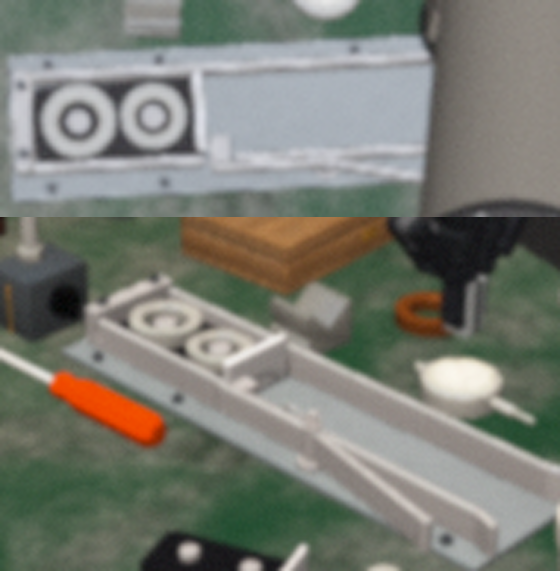

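The carrier is home against the end stop at (33,120). The gate stop at (220,150) is shut behind it, both rings are on their pins and the arm is clear.

```bash
python3 -c "
from h import *
print(r.hand_in())"
```

```text
the job is handed in; nothing more can be done
None
```

The carrier is home against the end stop with the gate sprung shut behind it and both rings on their pins; I handed the job in at about 11 s of the 45 s limit, and the hand-in returned no verdict.

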